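# Stand a fallen terrine tin up and slide it into line on the baking sheet

## Task

One of the three terrine tins has been left lying on its side on the bench. Tip it onto its base and slide it in over the open side of the baking sheet (or set it there some other way), so that it stands mouth up close beside the nearer of the two tins already on the sheet, about a finger's width apart or less, parallel to it and with their ends level. Do not shift those two tins, and leave everything else on the bench where it is.

Things in the scene. Friction and masses are not known exactly. Their poses are not given: they have to be found in the camera images.
- tin_fallen: Tin to set up: bare metal, straight-walled, open, 150 long x 68 wide x 52 deep outside, walls 2.5, 0.19 kg, centre of mass 18 above its base. Origin: centre of the base's outside; x along its length, y across, z out of the mouth. Starts lying on a long side (68 high, origin 34 above the bench, y up), mouth sideways, roughly away from the sheet. Standing, its origin is at floor level.
- tin_next: The nearer of the two tins that already stand on the sheet, the same in shape and size, mouth up. Origin at the centre of its underside; x along its length, z up out of the mouth, y across its width pointing to the other standing tin. The free place is on its -y side.
- tin_end: The other standing tin, same shape and axes, between tin_next and the closed end of the sheet.
- sheet: Steel baking sheet, fixed, 354 (x) x 332 (y), flat floor 2 thick. Origin in its middle on the bench; z up. Its -y side is open: the floor ends at y = -162 in a bevel down to the bench at y = -170, so tins can be slid on. The other sides have edges rising outwards at 45 degrees to 20 high; the flat floor spans x = -159 to 159 and reaches y = 144.
- ramekin: White ceramic pot, 58 across, 40 high, standing on the sheet near its closed end, at the robot's side of the tins. Origin under its centre. To be left alone.
- spice_jar: Amber glass jar, 52 across, 85 high, on the bench beyond the fallen tin. Origin under its centre. To be left alone.
- spatula: Spatula 260 long lying on the bench beyond the sheet. Origin under its middle, x along its length. To be left alone.
- carton: White open carton 150 x 100 x 40 with a raised lid flap about 100 high, on the bench at the right. Origin under its centre. To be left alone.
- bowl: Steel bowl 150 across, 60 high, on the bench to the right of the robot's base. Origin under its centre. To be left alone.
- brush: Pastry brush 200 long lying on the bench to the left of the robot's base. Origin under its middle. To be left alone.
- can: Plain steel can, 74 across, 110 high, on the bench at the right. Origin under its centre. To be left alone.
There are look-alikes about, which are no part of the job. Leave any pink look-alike of the tin_fallen alone.

How it is judged:
By the outcome, as a careful person would: the job done as asked, in the order asked, and still so for the second after the job is handed in, with the robot touching nothing.
It also fails if it takes over 67 s, if anything falls off the work surface, if the arm or the gripper's body presses on something with over 40 N, if the wrist force passes 120 N, or if a joint passes its speed limit or range.

## Robot

A 6-joint arm with a two-finger parallel gripper is mounted at the origin on the work surface. World frame = base frame: x ahead of the robot, y to its left, z up, the work surface at z = 0. Lengths are in mm, angles in rad, forces in N, time in s.
With the tool pointing down it reaches from about 350 to 875 mm from the base axis. Payload 4.2 kg.
Tool frame: the origin (TCP) lies at the very end of the fingers, on their centre line; the grasp point (between the pads) lies 19 mm behind it; z points along the fingers, y is the line along which they close (so a half turn about z gives the same grasp; the last joint's range is limited). The gripper opens to 85 mm and grips with 20 to 120 N. Pads are 22 mm wide; open, the fingers measure 114 mm over their backs; the gripper's body (76 mm by 85 mm) begins 54 mm behind the grasp point. The pads swing forward as they close: fully open they stand 13 mm farther back than shut.
Start: joints at [1.521, 0.385, 0.008, 0, -1.194, -0.259], TCP at [189.915, 595.426, 231.312] pointing down, gripper open.
Joint ranges: [-3.14, 3.14], [-1.21, 2.06], [-1.07, 1.41], [-3.16, 2.05], [-2.99, -0.16], [-3.1, 3.1]. Speed limits (rad/s): [2.79, 2.79, 3.14, 3.14, 3.14, 3.14].

## Interface

Orientations are given as a unit quaternion [x, y, z, w].
In Python, from bench import read_state, get_image, get_calibration, job_done gives the robot as it stands.
- The arm moves only by the shell command python3 -m creep 'ROWS'. ROWS is a JSON object of lists of equal length, an entry for each row: "translation": the shift along the world's x, y, z in cm, a list of three; "delta_rot": the turn, a rotation vector about the world's x, y, z in degrees, a list of three; "hand": the finger opening in cm, from 0 to 8.54. A call has 1 to 8 rows; each row is the pose to reach, as a shift and turn from the pose commanded when the call began; what a row does not reach only later rows make up. A row lasts 1/8 s, in which the tool goes at most 62.5 mm and 10.7 degrees, less where a joint would pass 70% of its speed; a pose out of reach is approached as far as the arm can. A call with a gripper value outside its range is refused whole. The fingers move at their own pace and stop on an object; the grip force is fixed at half the most. Time passes only in rows, so rows that repeat a pose let the fingers close. It gives the time, the measured TCP pose, the force, the opening and the grip force at its end, in the units of the state.
- read_state(): the state, without advancing time (a new reading comes with each control period).
- get_image(name): name is "side" or "top"; returns (picture, depth): 384x512x3 uint8, red, green, blue; 384x512 float32, mm along the optical axis (not along the pixel's ray), 0 where there is no reading.
- get_calibration(name): a dict with "intrinsics" (3x3 intrinsics, pixels), "xyz" and "attitude" of the camera in the world. Camera axes: x right, y down, z forward; pixel columns grow to the right and rows downward; lengths in mm; the calibration is good to about 2 mm. A picture is of the moment at which its call begins. get_calibration takes no time and is no camera call.
- job_done(): hands the job in; it is judged then, once.
The state is a dict: "clock": time; "joints": joint angles; "joint_vel": joint speeds; "joint_efforts": joint torques, N m; "position": TCP position; "ee_rot": TCP orientation; "contact_force": force on the tool from outside, world axes, zero at the start; "wrist_torque": the same for the moment, N m; "gripper_width": finger opening in mm; "grasp_force": force on a finger pad.
Only numpy, scipy, OpenCV 4.12 (cv2) and the standard library are available. Lean on these libraries where they do the work, as an engineer would, in place of code of your own. Each camera call takes 0.05 s, during which the arm holds its last target. There are 200 camera calls.

## Working session

There is one attempt and no reset: what is moved stays moved. The work goes in short steps, Python scripts to look and compute and a shell command to move; the robot and the scene stay as the last step left them, time stands still between calls to the robot, and variables do not carry over. Pictures are saved under pics/ and viewed, at most 11 in all, crops included, and the job is handed in when it is done.

```bash
mkdir -p pics; ls; cat > h.py <<'E'
import numpy as np,cv2,json
from scipy.spatial.transform import Rotation as R
from bench import *
def shot(n,f=None):
    p,d=get_image(n); np.savez('last_%s.npz'%n,p=p,d=d)
    if f: cv2.imwrite('pics/'+f,p[:,:,::-1])
    return p,d
def cal(n):
    c=get_calibration(n);K=np.array(c['intrinsics']);t=np.array(c['xyz']);a=np.array(c['attitude'])
    Rm=R.from_quat(a).as_matrix() if a.size==4 else a
    return K,t,Rm
def cloud(n,d):
    K,t,Rm=cal(n);v,u=np.indices(d.shape)
    c=np.stack([(u-K[0,2])/K[0,0]*d,(v-K[1,2])/K[1,1]*d,d],-1)
    return c@Rm.T+t
def ray(n,uv,z):
    K,t,Rm=cal(n);uv=np.atleast_2d(uv)
    r=np.c_[(uv[:,0]-K[0,2])/K[0,0],(uv[:,1]-K[1,2])/K[1,1],np.ones(len(uv))]@Rm.T
    return t+r*((z-t[2])/r[:,2:3])
E
python3 - <<'E'
from h import *
for n in('top','side'):
    p,d=shot(n,n+'1.png');print(get_calibration(n),(d>0).mean())
E
```

```text
pics
{'intrinsics': array([[370.8856247 ,   0.        , 257.74443755],
       [  0.        , 370.8856247 , 188.52045454],
       [  0.        ,   0.        ,   1.        ]]), 'xyz': array([ 413.0387366 ,  -97.11811421, 1084.93886046]), 'attitude': array([-0.70234169,  0.70909392, -0.04506921,  0.043252  ])} 0.9959818522135416
{'intrinsics': array([[362.26289991,   0.        , 257.57103187],
       [  0.        , 362.26289991, 190.31475276],
       [  0.        ,   0.        ,   1.        ]]), 'xyz': array([336.81406803, 756.26382793, 554.12806691]), 'attitude': array([-0.10926965,  0.85508783, -0.50186838,  0.07080314])} 0.9958038330078125
```

View pics/top1.png

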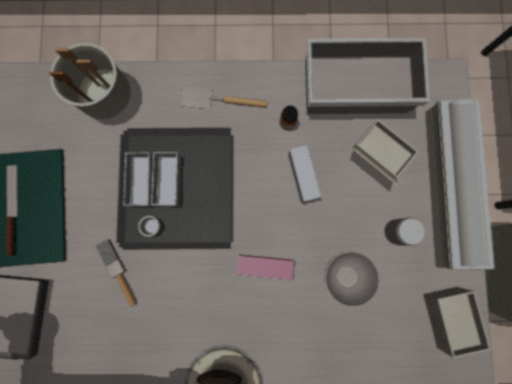

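View pics/side1.png

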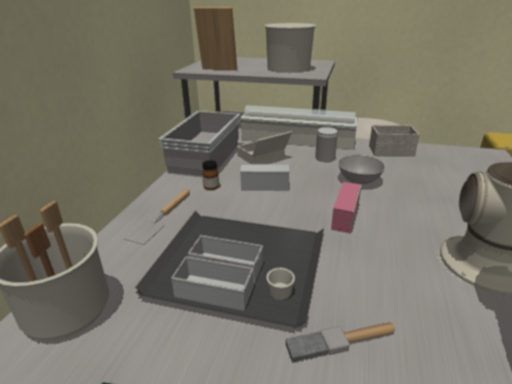

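The top view shows the silver box at (305,174), the pink block at (265,267), the standing tins at (139,180) and (166,180), and the sheet at (118-232,128-248) with its open side on the right. The side view agrees, with the fallen tin at (265,178) and the pink one at (347,206). Candidates for tin_fallen: silver (305,174) and pink (265,267). The silver one fits, because it is bare metal, on its side and beyond the open side near the spice jar. I'll confirm that in a crop and measure it.

```bash
python3 - <<'E'
from h import *
im=[]
for n in('top','side'):
    z=np.load('last_%s.npz'%n);p,d=z['p'],z['d'];W=cloud(n,d);np.save('W_%s.npy'%n,W)
    c=p[135:215,280:340] if n=='top' else p[155:200,230:300]
    im.append(cv2.resize(c[:,:,::-1],(390,400),interpolation=cv2.INTER_CUBIC))
    print(n,'bench z near',[np.round(np.median(W[a-3:a+3,b-3:b+3].reshape(-1,3),0),1) for a,b in ([(225,300),(180,265),(220,200)] if n=='top' else [(210,240),(220,400),(300,250)])])
cv2.imwrite('pics/crop.png',np.hstack(im))
W=np.load('W_top.npy')
def rect(name,box,zlo,zhi,ztop):
    u0,u1,v0,v1=box
    m=np.zeros(W.shape[:2],np.uint8);m[v0:v1,u0:u1]=((W[v0:v1,u0:u1,2]>zlo)&(W[v0:v1,u0:u1,2]<zhi))
    c=max(cv2.findContours(m,0,1)[0],key=cv2.contourArea)
    P=W[...,2][m>0];q=ray('top',c[:,0].astype(float),ztop)[:,:2]
    r=cv2.minAreaRect(q.astype(np.float32));print(name,'z',np.percentile(P,[5,50,95]).round(1),'rect',np.round(r[0],1),np.round(r[1],1),round(r[2],2))
rect('fallen',(285,325,140,207),55,80,68)
rect('pair',(118,186,145,212),30,70,54)
rect('next',(153,186,145,212),30,70,54)
rect('ramekin',(133,165,212,240),25,60,42)
# rows across the tins, z profile
print(np.round(W[180,118:186,2]).astype(int).tolist())
E
```

```text
top bench z near [array([ 442.6, -221. ,    1.1]), array([ 574.7, -120.8,    0.9]), array([459.8,  69.8,   2.3])]
side bench z near [array([ 6.208e+02, -8.210e+01, -1.000e-01]), array([ 181.6, -139.9,   -0.2]), array([497.1, 245.3,   2. ])]
fallen z [65.  68.8 71.7] rect [ 583.6 -231.9] [151.  54.] 13.66
pair z [32.1 49.2 56.6] rect [574.4 200. ] [152.6 150.6] 89.47
next z [32.1 47.4 56.4] rect [574.1 158.8] [152.4  70.8] 0.98
ramekin z [27.5 40.6 44.6] rect [441.5 207.5] [55.9 55.9] 1.36
[19, 17, 16, 11, 13, 10, 54, 50, 46, 35, 29, 19, 9, 5, 9, 6, 6, 6, 2, 4, 2, 3, 0, 3, 4, 7, 3, 1, 6, 54, 54, 46, 32, 24, 55, 52, 41, 30, 19, 13, 5, 4, 5, 4, 5, 0, 3, 2, 5, 5, 4, 1, 1, 5, 6, 3, 2, 59, 52, 35, 22, 16, 1, 5, 2, 2, 1, 3]
```

View pics/crop.png

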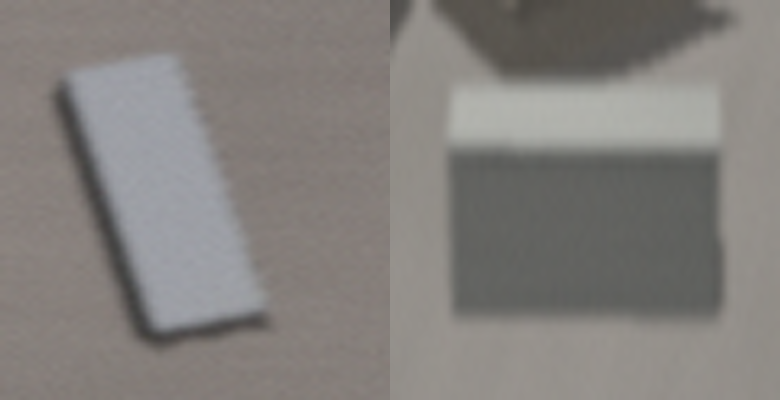

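The crop shows a bare silver tin with its upper long wall facing up. The side camera sees the closed base at left, facing the sheet, so the mouth faces -y. This is tin_fallen.

Plan:
1. Grip across the tin's depth (base to rim) with the tool pointing down.
2. Lift, roll it base-down by about 60° and let it settle.
3. Carry it by its -y wall.

```bash
python3 - <<'E'
from h import *
s=read_state();print({k:np.round(v,3) for k,v in s.items()})
Rm=R.from_quat(s['ee_rot']).as_matrix();print(Rm.round(3))
a=np.radians(13.66);zt=np.array([np.sin(a),-np.cos(a),0])
d=np.degrees(np.arctan2(zt[1],zt[0])-np.arctan2(Rm[1,1],Rm[0,1]))
print('yaw needed',d,(d+180)%360)
W=np.load('W_top.npy')
for n,uv in dict(jar=(289,116),carton_l=(358,150),carton_t=(378,124),flap=(400,172)).items(): print(n,W[uv[1]-1:uv[1]+2,uv[0]-1:uv[0]+2].reshape(-1,3).mean(0).round())
E
```

```text
{'clock': np.float64(0.1), 'joints': array([ 1.521,  0.385,  0.007, -0.   , -1.194, -0.259]), 'joint_vel': array([-0.   , -0.001,  0.001,  0.002, -0.   ,  0.002]), 'joint_efforts': array([-1.0000e-03, -3.9332e+01,  1.8893e+01,  4.1980e+00, -3.0000e-03,
        0.0000e+00]), 'position': array([189.762, 594.942, 230.345]), 'ee_rot': array([ 0.988, -0.154, -0.   ,  0.001]), 'contact_force': array([-0.078,  0.752, -0.988]), 'wrist_torque': array([-0.009,  0.026,  0.005]), 'grasp_force': np.float64(0.0), 'gripper_width': np.float64(85.429)}
[[ 0.953 -0.304 -0.   ]
 [-0.304 -0.953 -0.002]
 [ 0.     0.002 -1.   ]]
yaw needed 31.358963961412414 211.35896396141243
jar [ 741. -189.   86.]
carton_l [ 618. -347.  193.]
carton_t [ 735. -457.   25.]
flap [ 589. -509.   35.]
```

```bash
python3 -m creep '{"translation":[[2.6,-5.5,0],[5.2,-11,0],[7.8,-16.5,0],[10.4,-22,0],[13,-27.5,0],[15.6,-33,0],[18.2,-38.5,0],[20.8,-44,0]],"delta_rot":[[0,0,-10],[0,0,-20],[0,0,-30],[0,0,-40],[0,0,-50],[0,0,-60],[0,0,-70],[0,0,-80]],"hand":[8.5,8.5,8.5,8.5,8.5,8.5,8.5,8.5]}'
python3 -m creep '{"translation":[[2.6,-5.5,0],[5.2,-11,0],[7.8,-16.5,0],[10.4,-22,0],[13,-27.5,0],[15.6,-33,-2],[18.6,-38.7,-5],[18.6,-38.7,-8]],"delta_rot":[[0,0,-10],[0,0,-20],[0,0,-30],[0,0,-40],[0,0,-50],[0,0,-60],[0,0,-68.6],[0,0,-68.6]],"hand":[8.5,8.5,8.5,8.5,8.5,8.5,8.5,8.5]}'
python3 -c "
from h import *
s=read_state();print(np.round(s['joints'],2),s['position'],R.from_quat(s['ee_rot']).as_matrix().round(3))"
```

```text
clock: 1.1
position: [398.2, 153.5, 231.3]
ee_rot: [-0.656, 0.755, 0.0, 0.0]
contact_force: [1.3, 0.0, -0.4]
gripper_width: 84.9
grasp_force: 0.0
clock: 2.1
position: [585.0, -234.8, 149.6]
ee_rot: [-0.117, 0.993, -0.0, 0.0]
contact_force: [0.1, 0.4, -0.0]
gripper_width: 85.3
grasp_force: 0.0
[-0.13  0.46 -0.09  0.   -1.02 -1.21] [ 584.95169238 -234.81667927  149.64598852] [[-0.973 -0.232  0.001]
 [-0.232  0.973 -0.   ]
 [-0.001 -0.001 -1.   ]]
```

```bash
python3 -m creep '{"translation":[[-0.1,0.3,-4],[-0.1,0.3,-8],[-0.1,0.3,-10.8],[-0.1,0.3,-10.8],[-0.1,0.3,-10.8],[-0.1,0.3,-10.8],[-0.1,0.3,-10.8],[-0.1,0.3,-10.8]],"delta_rot":[[0,0,0],[0,0,0],[0,0,0],[0,0,0],[0,0,0],[0,0,0],[0,0,0],[0,0,0]],"hand":[8.5,8.5,8.5,8.5,4.5,4.5,4.5,4.5]}'
python3 - <<'E'
from h import *
a,_=shot('top');b,_=shot('side')
cv2.imwrite('pics/g.png',np.hstack([cv2.resize(a[110:230,230:390,::-1],(400,300)),cv2.resize(b[100:220,190:350,::-1],(400,300))]))
E
```

```text
clock: 3.1
position: [584.3, -228.8, 45.6]
ee_rot: [-0.12, 0.993, -0.001, 0.002]
contact_force: [-0.1, 1.4, 6.7]
gripper_width: 49.5
grasp_force: 61.4
```

View pics/g.png

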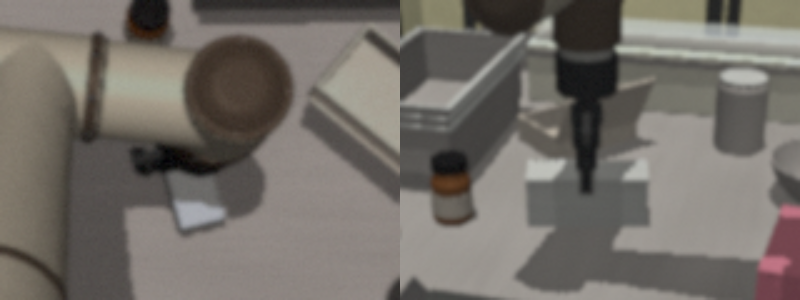

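```bash
python3 -m creep '{"translation":[[0,0,1],[0,0,2.5],[0,0,4],[0,0,5],[0,0,6],[0,0,6],[0,0,6]],"delta_rot":[[0,0,0],[0,0,0],[0,0,0],[0,0,0],[-5,-1.2,0],[-14,-3.4,0],[-20,-4.9,0]],"hand":[4.5,4.5,4.5,4.5,4.5,4.5,4.5]}'
python3 - <<'E'
from h import *
b,_=shot('side','g2.png')
cv2.imwrite('pics/g2.png',cv2.resize(b[60:220,190:350,::-1],(500,500)))
E
```

```text
clock: 4.08
position: [583.1, -227.6, 104.0]
ee_rot: [-0.118, 0.976, -0.179, 0.022]
contact_force: [-0.3, -1.6, -0.9]
gripper_width: 49.9
grasp_force: 62.8
```

View pics/g2.png

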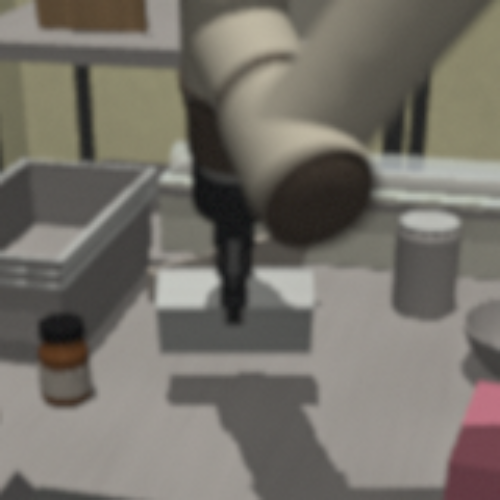

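The picture shows the tin held clear of the bench, rolled about 20°, base still towards the camera at (235,330). I'll continue to about 60°.

```bash
python3 -m creep '{"translation":[[0,0,0],[0,0,0],[0,0,0],[0,0,0],[0,0,-2],[0,0,-4],[0,0,-5],[0,0,-5]],"delta_rot":[[-9,-2.2,0],[-18,-4.4,0],[-28,-6.8,0],[-36,-8.8,0],[-38.9,-9.4,0],[-38.9,-9.4,0],[-38.9,-9.4,0],[-38.9,-9.4,0]],"hand":[4.5,4.5,4.5,4.5,4.5,4.5,4.5,4.5]}'
python3 - <<'E'
from h import *
s=read_state();print(np.round(s['joints'],2),R.from_quat(s['ee_rot']).as_matrix().round(3)[:,2])
b,d=shot('side')
cv2.imwrite('pics/g3.png',cv2.resize(b[80:240,190:350,::-1],(500,500)))
E
```

```text
clock: 5.12
position: [583.3, -229.0, 53.3]
ee_rot: [-0.103, 0.857, -0.501, 0.059]
contact_force: [-0.3, 0.3, -2.0]
gripper_width: 49.8
grasp_force: 63.1
[-0.03  0.65 -0.86  1.8  -1.04 -3.07] [ 0.205 -0.847 -0.491]
```

View pics/g3.png

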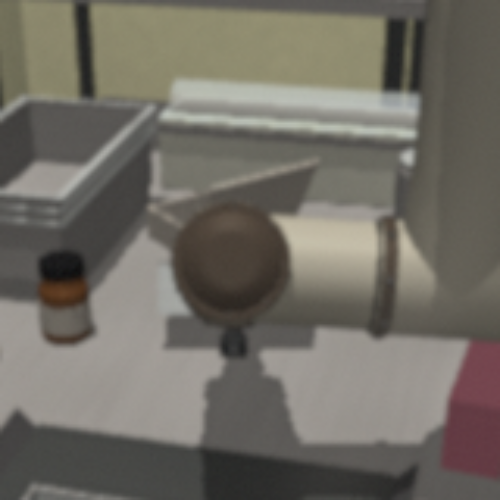

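The tin is rolled about 60°, base towards the bench, and hidden behind the wrist at (235,270). Joint 6 is close to its limit, so no further tilt. I'll lower until the edge touches.

```bash
python3 -m creep '{"translation":[[0,0,-0.4],[0,0,-0.7],[0,0,-0.8],[0,0,-0.8]],"delta_rot":[[0,0,0],[0,0,0],[0,0,0],[0,0,0]],"hand":[4.5,4.5,4.5,4.5]}'
```

```text
clock: 5.68
position: [582.9, -228.6, 45.4]
ee_rot: [-0.103, 0.857, -0.501, 0.06]
contact_force: [0.2, -0.4, -2.6]
gripper_width: 49.5
grasp_force: 63.2
```

```bash
python3 -m creep '{"translation":[[0,0,-0.2],[0,0,-0.4],[0,0,-0.4]],"delta_rot":[[0,0,0],[0,0,0],[0,0,0]],"hand":[4.5,4.5,4.5]}'
```

```text
clock: 6.05
position: [583.4, -228.6, 41.8]
ee_rot: [-0.103, 0.857, -0.501, 0.059]
contact_force: [-0.1, -0.3, -1.7]
gripper_width: 49.8
grasp_force: 63.1
```

```bash
python3 -m creep '{"translation":[[0,0,0],[0,0,0],[-0.4,1.7,1],[-1,4.2,2.4],[-1.6,6.8,3.9],[-2.1,8.5,4.9]],"delta_rot":[[0,0,0],[0,0,0],[0,0,0],[0,0,0],[0,0,0],[0,0,0]],"hand":[5.6,5.6,5.6,5.6,5.6,5.6]}'
python3 - <<'E'
from h import *
s=read_state();print(np.round(s['joints'],2))
b,d=shot('side')
a,d=shot('top')
cv2.imwrite('pics/g4.png',np.hstack([cv2.resize(a[110:230,200:360,::-1],(400,300)),cv2.resize(b[100:260,170:350,::-1],(400,300))]))
E
```

```text
clock: 6.8
position: [562.7, -142.4, 92.1]
ee_rot: [-0.103, 0.857, -0.501, 0.06]
contact_force: [-0.0, 0.1, 0.3]
gripper_width: 55.8
grasp_force: 0.0
[ 0.24  0.57 -0.88  1.51 -1.06 -3.  ]
```

View pics/g4.png

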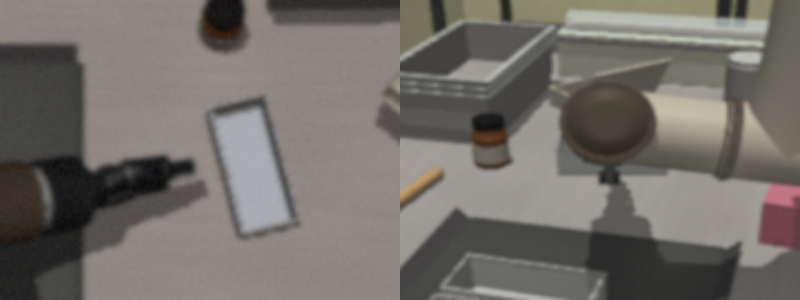

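The tin now stands mouth up with its rim at roughly (252,167) in the left panel, and the tool is clear. Next I measure it and right the tool.

```bash
cat >> h.py <<'E'
def rim(p,d,box,ztop):
    W=cloud('top',d);u0,u1,v0,v1=box
    m=np.zeros(W.shape[:2],np.uint8);m[v0:v1,u0:u1]=((W[v0:v1,u0:u1,2]>30)&(W[v0:v1,u0:u1,2]<70))
    c=np.vstack([k for k in cv2.findContours(m,0,1)[0] if len(k)>4])
    r=cv2.minAreaRect(ray('top',c[:,0].astype(float),ztop)[:,:2].astype(np.float32))
    return [np.round(x,1) for x in r]
E
python3 -m creep '{"translation":[[0,3,4],[0,3,8],[0,3,10],[0,3,10],[0,3,10],[0,3,10],[0,3,10]],"delta_rot":[[0,0,0],[9,2.2,0],[18,4.4,0],[28,6.8,0],[38,9.2,0],[48,11.6,0],[58.3,14.2,0]],"hand":[4,4,4,4,4,4,4]}'
python3 - <<'E'
from h import *
z=np.load('last_top.npz');print(rim(z['p'],z['d'],(278,325,140,210),52))
s=read_state();print(np.round(s['joints'],2),R.from_quat(s['ee_rot']).as_matrix().round(3))
E
```

```text
clock: 7.78
position: [562.3, -113.4, 191.7]
ee_rot: [-0.121, 0.993, -0.002, 0.0]
contact_force: [0.2, -1.9, 0.2]
gripper_width: 39.7
grasp_force: 0.0
[array([ 580.5, -221.7]), array([151.9,  71. ]), np.float64(13.4)]
[ 0.09  0.33 -0.18  0.   -1.06 -1.42] [[-0.971 -0.239  0.001]
 [-0.239  0.971 -0.004]
 [-0.    -0.004 -1.   ]]
```

```bash
python3 -m creep '{"translation":[[1.1,-5.5,0],[2,-11,0],[2.6,-14,-3],[2.6,-14,-8],[2.6,-14,-13],[2.6,-14,-16.7],[2.6,-14,-16.7],[2.6,-14,-16.7]],"delta_rot":[[0,0,0],[0,0,0],[0,0,0],[0,0,0],[0,0,0],[0,0,0],[0,0,0],[0,0,0]],"hand":[4,4,4,4,4,4,4,4]}'
python3 -m creep '{"translation":[[0,0,0],[0,0,0],[0,0,0],[0,0,0]],"delta_rot":[[0,0,0],[0,0,0],[0,0,0],[0,0,0]],"hand":[0,0,0,0]}'
```

```text
clock: 8.78
position: [589.3, -254.4, 25.3]
ee_rot: [-0.12, 0.993, -0.006, 0.001]
contact_force: [0.5, -0.2, 0.2]
gripper_width: 39.9
grasp_force: 0.0
clock: 9.28
position: [589.4, -253.8, 25.8]
ee_rot: [-0.12, 0.993, -0.006, 0.001]
contact_force: [-1.4, 1.7, 6.3]
gripper_width: 1.0
grasp_force: 59.2
```

```bash
python3 -m creep '{"translation":[[0,0,2],[0,0,5],[0,4,8],[0,10,8],[0,15,8]],"delta_rot":[[0,0,0],[0,0,0],[0,0,0],[0,0,-7],[0,0,-13]],"hand":[0,0,0,0,0]}'
python3 - <<'E'
from h import *
from scipy import stats
p,d=get_image('top');W=cloud('top',d)
s=shot('side');cv2.imwrite('pics/g5.png',np.hstack([cv2.resize(p[120:240,110:270,::-1],(400,300)),cv2.resize(s[0][120:320,140:340,::-1],(300,300))]))
z=np.load('W_top.npy')
def edges(W):
    L=[];Rr=[]
    for v in range(158,203):
        k=[u for u in range(118,186) if 44<W[v,u,2]<64]
        if k: L.append(ray('top',(min(k)-.5,v),54)[0]);Rr.append(ray('top',(max(k)+.5,v),54)[0])
    T=[];B=[]
    for u in range(160,176):
        k=[v for v in range(145,213) if 44<W[v,u,2]<64]
        if k: T.append(ray('top',(u,min(k)-.5),54)[0]);B.append(ray('top',(u,max(k)+.5),54)[0])
    for n,q,i,j in(('L',L,0,1),('R',Rr,0,1),('T',T,1,0),('B',B,1,0)):
        q=np.array(q);r=stats.theilslopes(q[:,j],q[:,i]);c=574 if i==0 else 158
        print(n,len(q),'at',round(r[1]+r[0]*c,1),'deg',round(np.degrees(np.arctan(r[0])),2))
edges(z);print();
try: edges(W)
except Exception as e: print(e)
E
```

```text
clock: 9.9
position: [587.9, -101.9, 104.1]
ee_rot: [-0.005, 1.0, -0.005, -0.001]
contact_force: [0.3, 0.4, -1.4]
gripper_width: 1.5
grasp_force: 59.1
L 45 at 275.8 deg 0.49
R 45 at 127.0 deg -0.62
T 16 at 650.8 deg 0.53
B 16 at 497.4 deg 0.55

L 45 at 275.8 deg 0.49
R 45 at 269.7 deg 1.97
too many indices for array: array is 1-dimensional, but 2 were indexed
```

View pics/g5.png

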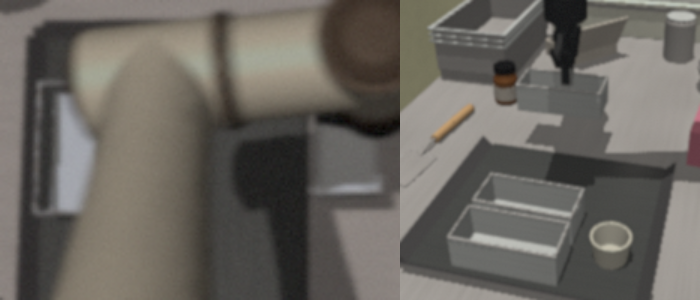

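The left panel has the arm over the tins. The right panel shows the carried tin level at (562,92), and both standing tins undisturbed.

```bash
python3 -m creep '{"translation":[[-0.4,5,0],[-1,10,0],[-1.4,12.5,-2],[-1.4,12.5,-5],[-1.4,12.5,-7],[-1.4,12.5,-7],[-1.4,12.5,-7]],"delta_rot":[[0,0,-0.8],[0,0,-0.8],[0,0,-0.8],[0,0,-0.8],[0,0,-0.8],[0,0,-0.8],[0,0,-0.8]],"hand":[0,0,0,0,0,0,0]}'
python3 - <<'E'
from h import *
s,d=shot('side');cv2.imwrite('pics/g6.png',cv2.resize(s[140:310,150:340,::-1],(760,600),interpolation=cv2.INTER_CUBIC))
E
```

```text
clock: 10.88
position: [575.0, 21.2, 34.6]
ee_rot: [0.0, 1.0, -0.005, -0.0]
contact_force: [-0.8, -0.2, -1.2]
gripper_width: 1.3
grasp_force: 59.4
```

View pics/g6.png

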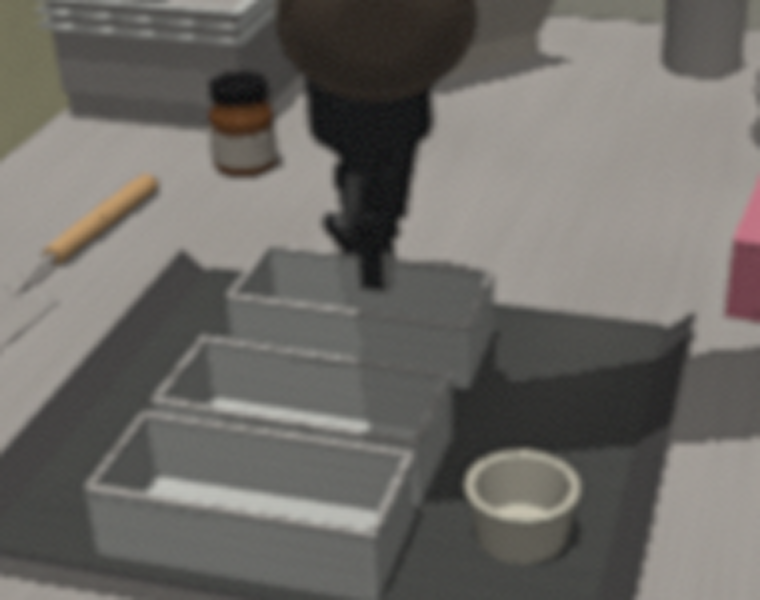

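The tin hangs level between the open side and tin_next, at (360,310) in the crop, with a gap of about 37 mm. I'll slide it in and lower it.

```bash
python3 -m creep '{"translation":[[-0.1,1,-0.3],[-0.1,2,-0.4],[-0.1,2.8,-0.4],[-0.1,3,-0.4],[-0.1,3,-0.6],[-0.1,3,-0.7],[-0.1,3,-0.7]],"delta_rot":[[0,0,0],[0,0,0],[0,0,0],[0,0,0],[0,0,0],[0,0,0],[0,0,0]],"hand":[0,0,0,0,0,0,0]}'
```

```text
clock: 11.8
position: [573.7, 51.4, 27.8]
ee_rot: [0.0, 1.0, -0.005, -0.0]
contact_force: [-2.3, 0.1, 5.2]
gripper_width: 1.6
grasp_force: 60.4
```

```bash
python3 -m creep '{"translation":[[0,0,0],[0,0,0],[0,0,3],[0,0,8],[0,-4,12],[0,-10,14],[0,-16,14],[0,-22,14]],"delta_rot":[[0,0,0],[0,0,0],[0,0,0],[0,0,0],[0,0,0],[0,0,0],[0,0,0],[0,0,0]],"hand":[3,3,3,3,3,3,3,3]}'
python3 -m creep '{"translation":[[0,-6,0],[0,-12,0],[0,-18,0],[0,-22,0]],"delta_rot":[[0,0,0],[0,0,0],[0,0,0],[0,0,0]],"hand":[3,3,3,3]}'
python3 - <<'E'
from h import *
p,d=shot('top');W=cloud('top',d)
cv2.imwrite('pics/g7.png',cv2.resize(p[120:255,100:290,::-1],(760,540),interpolation=cv2.INTER_CUBIC))
print('next',rim(p,d,(153,181,145,212),54));print('pl',rim(p,d,(184,214,145,212),54));print('end',rim(p,d,(118,150,145,212),54))
print(np.round(W[180,150:216,2]).astype(int).tolist())
E
```

```text
clock: 12.8
position: [573.3, -170.4, 167.3]
ee_rot: [-0.0, 1.0, -0.005, -0.0]
contact_force: [0.5, -0.3, 0.0]
gripper_width: 30.0
grasp_force: 0.0
clock: 13.3
position: [572.6, -391.4, 166.1]
ee_rot: [0.001, 1.0, -0.005, -0.001]
contact_force: [0.9, 1.1, -0.2]
gripper_width: 29.9
grasp_force: 0.0
next [array([574., 156.]), array([152.6,  76.5]), np.float64(0.9)]
pl [array([573.2,  77.3]), array([151.4,  59.5]), np.float64(0.5)]
end [array([574.8, 239.5]), array([151.3,  73. ]), np.float64(0.1)]
[34, 26, 53, 48, 39, 30, 16, 7, 4, 6, 6, 6, 3, 1, 8, 4, 7, 5, 6, 2, 5, 8, 5, 5, 8, 52, 56, 39, 31, 13, 57, 52, 34, 22, 7, 3, 5, 2, 6, 2, 8, 5, 6, 7, 5, 1, 3, 5, 7, 8, 6, 4, 8, 52, 55, 32, 11, 3, 3, 7, 3, 1, 5, 1, 4, 3]
```

View pics/g7.png

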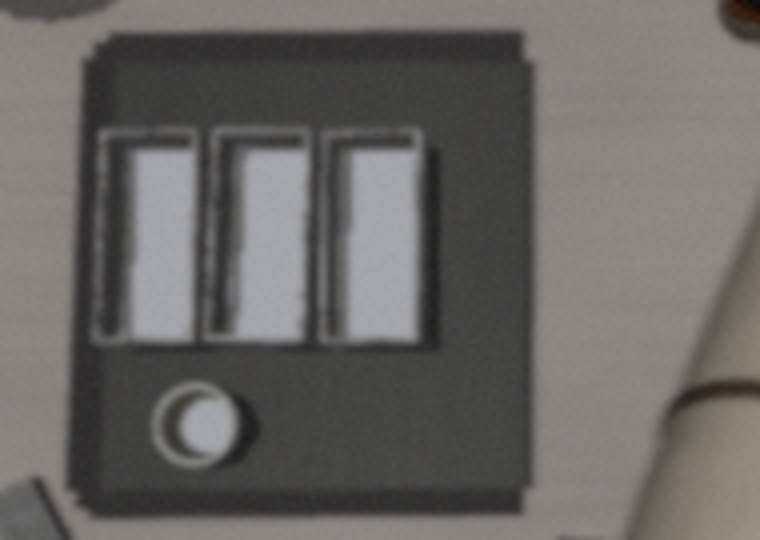

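The three tins stand side by side: end (148,237), next (257,237), placed (370,237), with the gap similar to the existing one. I'll measure the gap, angle and end offset more finely.

```bash
python3 - <<'E'
from h import *
from scipy import stats
Ws=[];
for i in range(6):
    p,d=get_image('top');Ws.append(cloud('top',d)[...,2])
Z=np.median(Ws,0)
for n,a,b in(('end',118,150),('next',151,178),('pl',179,212)):
    L,Rr,T,B=[],[],[],[]
    for v in range(158,203):
        k=[u for u in range(a,b) if 44<Z[v,u]<64]
        L.append(ray('top',(min(k)-.5,v),54)[0]);Rr.append(ray('top',(max(k)+.5,v),54)[0])
    for u in range(a+9,b-9):
        k=[v for v in range(145,213) if 44<Z[v,u]<64]
        T.append(ray('top',(u,min(k)-.5),54)[0]);B.append(ray('top',(u,max(k)+.5),54)[0])
    for m,q,i,j in(('L',L,0,1),('R',Rr,0,1),('T',T,1,0),('B',B,1,0)):
        q=np.array(q);f=np.polyfit(q[:,i],q[:,j],1);c=574 if i==0 else q[:,1].mean()
        print(n,m,round(np.polyval(f,c),1),round(np.degrees(np.arctan(f[0])),2),end=' | ')
    print()
E
```

```text
end L 275.9 -0.03 | end R 204.8 -0.32 | end T 651.5 -1.14 | end B 498.2 0.55 | 
next L 197.6 -1.38 | next R 126.9 -1.14 | next T 650.9 0.53 | next B 497.4 0.55 | 
pl L 119.2 0.95 | pl R 49.0 0.47 | pl T 649.9 -0.93 | pl B 496.6 0.55 |
```

Gap is about 10 mm and ends are level to about 1 mm, but yaw is off by about 2°. I'll regrip the same wall and trim it.

```bash
python3 -m creep '{"translation":[[0,6,0],[0,12,0],[0,18,0],[0,24,0],[0,30,0],[0,36,0],[0,41,0],[0,44,0]],"delta_rot":[[0,0,0],[0,0,0],[0,0,0],[0,0,0],[0,0,0],[0,0,0],[0,0,0],[0,0,0]],"hand":[3,3,3,3,3,3,3,3]}'
python3 -m creep '{"translation":[[0,0,0],[0,0,-5],[0,0,-10],[0,0,-13],[0,0,-14],[0,0,-14],[0,0,-14],[0,0,-14]],"delta_rot":[[0,0,0],[0,0,0],[0,0,0],[0,0,0],[0,0,0],[0,0,0],[0,0,0],[0,0,0]],"hand":[3,3,3,3,3,0,0,0]}'
python3 -m creep '{"translation":[[0,0,0.4],[0,0,0.5],[-0.15,0.15,0.5],[-0.15,0.3,0.5],[-0.15,0.3,0.5],[-0.15,0.3,0.2],[-0.15,0.3,0],[-0.15,0.3,0]],"delta_rot":[[0,0,0],[0,0,0],[0,0,-1],[0,0,-2],[0,0,-2],[0,0,-2],[0,0,-2],[0,0,-2]],"hand":[0,0,0,0,0,0,0,0]}'
```

```text
clock: 14.65
position: [572.7, 55.1, 167.6]
ee_rot: [-0.002, 1.0, -0.005, -0.0]
contact_force: [0.3, -1.1, 0.3]
gripper_width: 30.0
grasp_force: 0.0
clock: 15.65
position: [574.4, 51.7, 28.6]
ee_rot: [-0.0, 1.0, -0.005, 0.001]
contact_force: [-0.1, 0.8, 3.1]
gripper_width: 1.2
grasp_force: 58.9
clock: 16.65
position: [572.2, 54.2, 28.3]
ee_rot: [0.017, 1.0, -0.005, -0.0]
contact_force: [-2.9, -1.9, 8.2]
gripper_width: 1.6
grasp_force: 60.1
```

```bash
python3 -m creep '{"translation":[[0,0,0],[0,0,0],[0,0,3],[0,0,8],[0,-4,12],[0,-10,14],[0,-16,14],[0,-22,14]],"delta_rot":[[0,0,0],[0,0,0],[0,0,0],[0,0,0],[0,0,0],[0,0,0],[0,0,0],[0,0,0]],"hand":[3,3,3,3,3,3,3,3]}'
python3 -m creep '{"translation":[[0,-6,0],[0,-12,0],[0,-18,0],[0,-22,0],[0,-22,0],[0,-22,0]],"delta_rot":[[0,0,0],[0,0,0],[0,0,0],[0,0,0],[0,0,0],[0,0,0]],"hand":[3,3,3,3,3,3]}'
python3 - <<'E'
from h import *
Ws=[]
for i in range(6):
    p,d=get_image('top');Ws.append(cloud('top',d)[...,2])
Z=np.median(Ws,0)
cv2.imwrite('pics/g8.png',p[:,:,::-1])
for n,a,b in(('end',118,150),('next',151,177),('pl',178,212)):
    L,Rr,T,B=[],[],[],[]
    for v in range(158,203):
        k=[u for u in range(a,b) if 44<Z[v,u]<64]
        L.append(ray('top',(min(k)-.5,v),54)[0]);Rr.append(ray('top',(max(k)+.5,v),54)[0])
    for u in range(a+9,b-9):
        k=[v for v in range(145,213) if 44<Z[v,u]<64]
        T.append(ray('top',(u,min(k)-.5),54)[0]);B.append(ray('top',(u,max(k)+.5),54)[0])
    for m,q,i,j in(('L',L,0,1),('R',Rr,0,1),('T',T,1,0),('B',B,1,0)):
        q=np.array(q);f=np.polyfit(q[:,i],q[:,j],1);c=574 if i==0 else q[:,1].mean()
        print(n,m,round(np.polyval(f,c),1),round(np.degrees(np.arctan(f[0])),2),end=' | ')
    print()
E
```

```text
clock: 17.65
position: [571.9, -167.2, 167.3]
ee_rot: [0.017, 1.0, -0.005, -0.0]
contact_force: [0.4, 0.3, 0.1]
gripper_width: 29.9
grasp_force: 0.0
clock: 18.4
position: [571.6, -385.2, 166.2]
ee_rot: [0.018, 1.0, -0.005, -0.001]
contact_force: [0.2, 0.2, 0.8]
gripper_width: 29.9
grasp_force: 0.0
end L 275.9 -0.03 | end R 204.8 -0.34 | end T 651.5 -1.14 | end B 498.2 0.55 | 
next L 197.6 -1.38 | next R 127.9 0.29 | next T 650.9 0.53 | next B 497.4 0.55 | 
pl L 121.6 -2.13 | pl R 51.6 -2.2 | pl T 647.2 0.53 | pl B 496.6 0.55 |
```

View pics/g8.png

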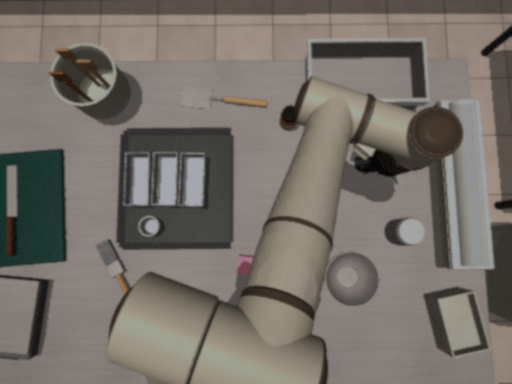

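The final picture shows three parallel tins at (139,180), (166,180) and (193,180), with a gap of about 7 mm, ends level to about 2 mm and yaw within about 1.5°. Nothing else has moved, and the arm is clear.

```bash
python3 -c "from bench import *; print(job_done())"
```

```text
the job is handed in; nothing more can be done
None
```

The job is handed in: the fallen tin now stands mouth up on the sheet beside tin_next, with a gap of about 7 mm, ends level to about 2 mm and parallel to within about 1.5°; no sign in the last top picture that anything else moved.

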